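# Prove the lock on the hex-key tray

## Task

The hex-key tray (red handle) is on new locking slides and needs proving. Pull it straight out until it locks and let go, so that it stands out by itself; then press the orange release button on its own cradle so that it runs fully home, and take your hand away. Leave the other tray, with the black wiper end caps and the black handle, shut.

Things in the scene. Friction and masses are not known exactly. Their poses are not given: they have to be found in the camera images.
- keys_handle (a point): middle of the hex-key tray's red bar handle: round bar 12 mm thick, 84 mm long, level, 47 mm above the bench, its middle 46 mm in front of the steel front panel (140 mm wide, top 58 mm up). Pinch it from above, a finger either side. Axes: z up, y along the bar, x inwards; the tray pulls straight out along -x. The tray (120 x 190 mm) shows dark L-shaped keys on yellow lining.
- keys_tray (a joint): how far the hex-key tray is out, in m; 0 is home. It locks by itself at about 0.110, hard stop at 0.125: draw it to 0.115 - 0.122 and let go; it settles back on the lock. A spring (3 to 5 N) and a damper draw it home when not locked: pulling at 0.08 m/s takes about 10 N. Once released it runs home in about 1.5 s.
- keys_button (a point): top centre of its release, a round orange push button 26 mm across, 72 mm above the bench, 16 mm above its grey housing, by the cradle's left rail: 52 mm along +x and 90 mm along +y of the closed handle. It stays put as the tray moves. z up. Press straight down: sprung, 3 N at first, 6 N at the full 12 mm; the lock lets go by 9 mm; the button springs back up.
- caps_tray (a joint): how far the other tray is out, in m (0 is home): same size and cradle with its own orange button, but a black handle, and small black wiper end caps on white lining. It must stay shut.

How it is judged:
On the way, in this order (a step that is already met when the one before it is completed fails the run):
1. the hex-key tray is pulled out and stands locked at 100 mm or more, untouched by the gripper, for 0.4 s (value of joint keys_tray above 0.1 m and contact force between each of the fingers, the arm and anything else below 0.3 N), for 0.4 s.
2. its release button is pressed down by 4 mm or more (distance of keys_button from where it was at the start of the episode above 0.004 m), for 0.02 s.
At the end, for the whole second after the job is handed in: the hex-key tray is home (within 8 mm), its release button is up again (within 3 mm), and the other tray is shut (within 8 mm) (value of joint each of keys_tray, caps_tray below 0.008 m and distance of keys_button from where it was at the start of the episode below 0.003 m); the robot touches nothing.
It fails at once if the other tray is pulled out by more than 15 mm (value of joint caps_tray above 0.015 m).
It also fails if it takes over 48 s, if anything falls off the work surface, if the arm or the gripper's body presses on something with over 40 N, if the wrist force passes 120 N, or if a joint passes its speed limit or range.

## Robot

A 7-joint arm with a two-finger parallel gripper is mounted at the origin on the work surface. World frame = base frame: x ahead of the robot, y to its left, z up, the work surface at z = 0. Lengths are in m, angles in rad, forces in N, time in s.
With the tool pointing down it reaches from about 0.425 to 0.925 m from the base axis. Payload 6.8 kg.
Tool frame: the origin (TCP) lies on the front face of the gripper's body, between the roots of the fingers; the fingertips stand 73 mm ahead of it and the grasp point (between the pads) lies 54 mm ahead of it; z points along the fingers, y is the direction in which the jaws open and shut (so a half turn about z gives the same grasp; the last joint's range is limited). The gripper opens to 85 mm and grips with 20 to 120 N. Pads are 22 mm wide; open, the fingers measure 114 mm over their backs; the gripper's body (76 mm by 85 mm) begins 54 mm behind the grasp point. The pads swing forward as they close: fully open they stand 13 mm farther back than shut.
Start: joints at [1.135, 0.477, 0.022, 1.555, -0.011, 1.109, -0.083], TCP at [0.217, -0.639, 0.304] pointing down, gripper open.
Joint ranges: [-2.96, 2.96], [-0.34, 2.1], [-1.41, 1.46], [0.24, 2.44], [-1.37, 4.51], [0.17, 1.92], [-2.96, 2.96]. Speed limits (rad/s): [2.39, 2.39, 3.14, 3.14, 3.14, 3.14, 3.14].

## Interface

Orientations are given as a unit quaternion [w, x, y, z].
In Python, from station import get_obs, read_camera, hand_in, spot_in, cut_out, spot_point gives the robot as it stands. The module is installed in compiled form; this text tells all that it offers.
- The arm moves only by the tool move_arm, never from a script. Its arguments are lists of equal length, an entry for each row: "gripper": the opening, from 0 (shut) to 1 (fully open); "xyz": the shift along the tool's x, y, z in cm, a list of three; "twist": the turn about the tool's z in rad. A call has 1 to 5 rows; each row is the pose to reach, as a shift and turn from the pose commanded when the call began, along the tool's axes at that moment; what a row does not reach only later rows make up. A row lasts 1/12 s, in which the tool goes at most 41.7 mm and 7.16 degrees, less where a joint would pass 70% of its speed; a pose out of reach is approached as far as the arm can. A call with a gripper value outside its range is refused whole. The fingers move at their own pace and stop on an object; "squeeze" is the grip in N (left out, the last holds). Time passes only in rows, so rows that repeat a pose let the fingers close. It gives the time, the measured TCP pose, the force and the opening at its end, in the units of the state.
- get_obs(): the state, without advancing time (a new reading comes with each control period).
- read_camera(name): name is "scene" or "top"; returns a dict with "pixels" (400x640x3 uint8, red, green, blue), "fx", "fy", "cx", "cy" (pixels), "k1" (the pictures are not rectified: a ray, as slopes to the right and down, at radius r is drawn at 1 + k1 r^2 times it, then the intrinsics apply), "R" (3x3) and "t" (3): a world point X has camera coordinates R X + t. Camera axes: x right, y down, z forward; pixel columns grow to the right and rows downward; lengths in m; the calibration is good to about 2 mm. A picture is of the moment at which its call begins. There is no depth.
- hand_in(): hands the job in, once; it reports no verdict.
Trained networks look in the newest picture that a camera, given by its name, has taken for a name from the list of things; names that differ only in an ending like _2 or _b are one class to them, and where a whole thing is asked for, a point or a joint stands for the part that bears it (a point fixed in the world has none). Each returns a list of dicts, best first, with "p" (0 to 1); they miss things now and then, are a little off and sometimes report something else, mostly with a low value. They report only what shows in the picture. A call takes as long as a camera call.
- spot_in(query, camera): "centre" ([x, y, z] in m, in world coordinates, good to about 4 mm: the middle of the surface that is visible of it).
- cut_out(query, camera): "pixels" (400x640 bool, what is visible of it).
- spot_point(query, camera): "centre" ([x, y, z] in m, in world coordinates, good to about 4 mm: a listed point, or the origin of a listed thing).
The state is a dict: "t": time; "q": joint angles; "joint_vel": joint speeds; "joint_torque": joint torques, N m; "eef_pos": TCP position; "tool_rot": TCP orientation; "contact_force": force on the tool from outside, world axes, zero at the start; "torque": the same for the moment, N m; "gripper_width": opening from 0.0 (shut) to 1.0 (fully open).
Only numpy, scipy, OpenCV 4.12 (cv2) and the standard library are available. Lean on these libraries where they do the work, as an engineer would, in place of code of your own. Each camera call takes 0.05 s, during which the arm holds its last target.

## Working session

There is one attempt and no reset: what is moved stays moved. The work goes in short steps, Python scripts to look and compute and a tool call to move; the robot and the scene stay as the last step left them, time stands still between calls to the robot, and variables do not carry over. Pictures are saved under pics/ and viewed, and the job is handed in when it is done.

Besides the shell and the picture viewer there is one more tool, called as name(argument=value, ...), one argument or row to a line, values as JSON. move_arm: Moves the arm, as the interface text tells. Its arguments: {"type":"object","properties":{"gripper":{"type":"array","items":{"type":"number"}},"xyz":{"type":"array","items":{"type":"array","items":{"type":"number"}}},"twist":{"type":"array","items":{"type":"number"}},"squeeze":{"type":"number"}},"required":["gripper","xyz","twist"]}

```bash
mkdir -p pics && python3 - <<'E'
from station import *
import cv2,numpy as np
o=get_obs()
print({k:np.round(v,3) for k,v in o.items()})
for n in ["scene","top"]:
    c=read_camera(n); cv2.imwrite(f"pics/{n}0.png",c["pixels"][:,:,::-1])
    for q in ["keys_handle","keys_button"]:
        for d in spot_point(q,n)[:3]: print(n,q,np.round(d["centre"],4),round(d["p"],2))
    for q in ["keys_tray","caps_tray"]:
        for d in spot_in(q,n)[:3]: print(n,q,np.round(d["centre"],4),round(d["p"],2))
E
```

```text
{'t': np.float64(0.0), 'q': array([ 1.135,  0.478,  0.022,  1.556, -0.012,  1.109, -0.083]), 'joint_vel': array([ 0.   ,  0.002,  0.002, -0.002,  0.001, -0.001, -0.001]), 'joint_torque': array([-0.0000e+00, -5.9644e+01,  1.6080e+00, -2.8119e+01,  1.2000e-02,
        9.0000e-03,  0.0000e+00]), 'eef_pos': array([ 0.217, -0.639,  0.303]), 'tool_rot': array([-0.001,  0.987,  0.163, -0.   ]), 'contact_force': array([0.095, 1.156, 0.678]), 'torque': array([ 0.028,  0.043, -0.041]), 'gripper_width': np.float64(1.0)}
scene keys_handle [ 0.5679 -0.1809  0.0439] 0.82
scene keys_button [ 0.6256 -0.0999  0.0691] 0.76
scene keys_tray [ 0.7088 -0.1989  0.0183] 0.87
scene caps_tray [0.6705 0.1574 0.0293] 0.97
top keys_handle [ 0.5625 -0.1824  0.0441] 0.8
top keys_button [ 0.6264 -0.097   0.0677] 0.69
top keys_tray [ 0.7052 -0.2002  0.0188] 0.73
top caps_tray [0.6721 0.154  0.018 ] 0.92
```

View pics/scene0.png

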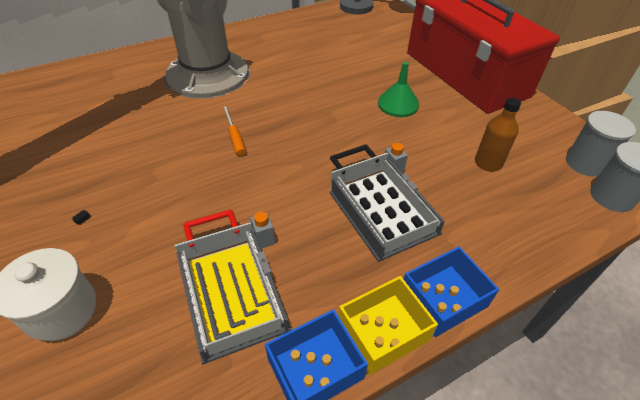

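View pics/top0.png

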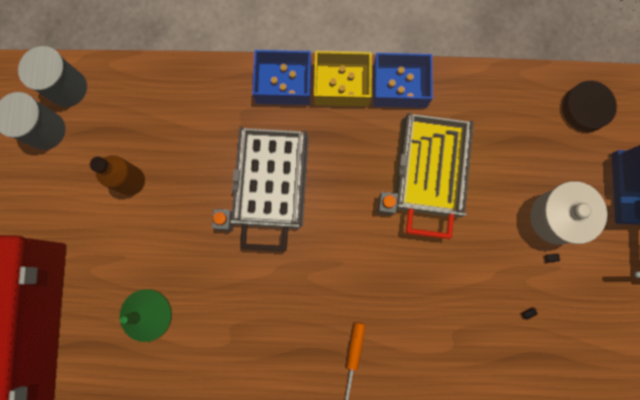

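The scene picture shows the red handle at about (212,225) and its button at (262,218). In the top picture they are at (430,234) and (389,201). The black-handled tray is well to the left. Next I'll measure the pose accurately.

```bash
cat > h.py <<'E'
from station import *
import cv2,numpy as np
def plane(c,uv,z):
    uv=np.atleast_2d(uv).astype(float)
    d=np.stack([(uv[:,0]-c["cx"])/c["fx"],(uv[:,1]-c["cy"])/c["fy"]],1)
    s=d.copy()
    for _ in range(20): s=d/(1+c["k1"]*(s**2).sum(1,keepdims=True))
    R=np.array(c["R"]);t=np.array(c["t"])
    C=-R.T@t; D=np.c_[s,np.ones(len(s))]@R
    return C+D*((z-C[2])/D[:,2])[:,None]
def proj(c,X):
    P=np.atleast_2d(X)@np.array(c["R"]).T+np.array(c["t"]); s=P[:,:2]/P[:,2:]
    s=s*(1+c["k1"]*(s**2).sum(1,keepdims=True))
    return s*[c["fx"],c["fy"]]+[c["cx"],c["cy"]]
E
cat > pose.py <<'E'
from h import *
from scipy.optimize import least_squares
import sys
def masks(c,n):
    p=c["pixels"]; hsv=cv2.cvtColor(p,cv2.COLOR_RGB2HSV).astype(int)
    red=((hsv[...,0]<5)|(hsv[...,0]>174))&(hsv[...,1]>170)&(hsv[...,2]>90)
    org=(hsv[...,0]>=6)&(hsv[...,0]<=16)&(hsv[...,1]>200)&(hsv[...,2]>150)
    return red,org
win={"scene":(175,200,280,260),"top":(370,185,470,245)}
for n in win:
    c=read_camera(n); x0,y0,x1,y1=win[n]
    red,org=masks(c,n)
    for m,z,l in((red,.050,"red"),(org,.072,"org")):
        k=np.zeros_like(m);k[y0:y1,x0:x1]=m[y0:y1,x0:x1]
        v,u=np.nonzero(k)
        W=plane(c,np.c_[u,v],z)
        print(n,l,len(u),u.min(),u.max(),v.min(),v.max(),"meanpx",u.mean(),v.mean(),"mean",W.mean(0).round(4))
        if l=="red":
            # bar pixels: lowest x' side
            yaw=-0.1
            for _ in range(5):
                ex=np.array([np.cos(yaw),np.sin(yaw)]);ey=np.array([-ex[1],ex[0]])
                a=W[:,:2]@ex;b=W[:,:2]@ey
                lo=np.percentile(a,3); s=a<lo+.012
                vx=np.polyfit(b[s],a[s],1); yaw=yaw-np.arctan(vx[0])
            print("  yaw",yaw,"bar y range",b[s].min(),b[s].max(),"a mid",a[s].mean(),"range",a[s].min(),a[s].max())
            m0=ex*a[s].mean()+ey*(b[s].min()+b[s].max())/2; print("  mid",m0)
    im=c["pixels"][y0-15:y1+15,x0-15:x1+15,::-1]; cv2.imwrite(f"pics/{n}z.png",cv2.resize(im,None,fx=5,fy=5,interpolation=2))
E
python3 pose.py
```

```text
scene red 451 184 238 210 246 meanpx 208.7560975609756 222.16186252771618 mean [ 0.5781 -0.1859  0.05  ]
  yaw -0.10447500892340228 bar y range -0.17026912112552495 -0.07727052424129183 a mid 0.5839126247987304 range 0.5773555281509427 0.5901553384880265
  mid [ 0.56782147 -0.18398831]
scene org 119 188 266 211 222 meanpx 258.1512605042017 216.48739495798318 mean [ 0.627  -0.1041  0.072 ]
top red 270 407 453 209 237 meanpx 429.06666666666666 227.74444444444444 mean [ 0.5761 -0.1842  0.05  ]
  yaw -0.10689945192370713 bar y range -0.16594816432132228 -0.07661021024901107 a mid 0.5819206983002827 range 0.5776824138757065 0.5893158549157027
  mid [ 0.56565892 -0.18267548]
top org 155 384 453 196 237 meanpx 404.5290322580645 211.15483870967742 mean [ 0.6062 -0.1302  0.072 ]
```

```bash
cat > go.py <<'E'
from h import *
from scipy.spatial.transform import Rotation as Ro
def shift(target,th=None):
    o=get_obs(); w,x,y,z=o["tool_rot"]; R=Ro.from_quat([x,y,z,w]).as_matrix()
    d=R.T@(np.array(target)-o["eef_pos"])*100
    hy=np.arctan2(R[1,1],R[0,1])
    print("t",round(o["t"],2),"pos",o["eef_pos"].round(4),"tool-y heading",hy.round(4),"zdir",R[:,2].round(3),"F",o["contact_force"].round(2),"g",round(o["gripper_width"],3))
    print("shift cm",d.round(2), "twist",None if th is None else round(-((th-hy+np.pi)%(2*np.pi)-np.pi),3))
E
python3 -c "
from go import *
shift([.566,-.1825,.20],-.106)"
```

```text
t 0.6 pos [ 0.2173 -0.6391  0.3039] tool-y heading -1.243 zdir [ 0. -0. -1.] F [-0.21  0.41  0.85] g 0.999
shift cm [ 47.71 -32.    10.39] twist -1.137
```

View pics/topz.png

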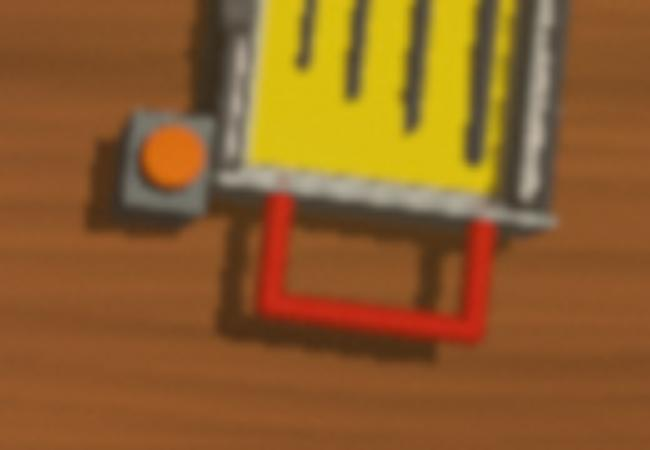

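move_arm(
  gripper=[0.5, 0.5, 0.5, 0.5, 0.5],
  xyz=[
    [3.2, -2.1, 0],
    [6.4, -4.2, 0],
    [9.6, -6.4, 0],
    [12.8, -8.5, 0],
    [16, -10.7, 0],
  ],
  twist=[-0.08, -0.16, -0.24, -0.32, -0.4],
)

```text
t: 1.02
eef_pos: [0.3352, -0.4849, 0.3041]
tool_rot: [0.0, 0.934, 0.358, 0.0]
contact_force: [0.7, -0.5, 0.1]
gripper_width: 0.495
```

```bash
python3 -c "
from go import *
shift([.566,-.1825,.20],-.106)"
```

```text
t 1.02 pos [ 0.3352 -0.4849  0.3041] tool-y heading -0.8394 zdir [ 0.    -0.001 -1.   ] F [ 0.66 -0.53  0.12] g 0.495
shift cm [37.37 -7.09 10.4 ] twist -0.733
```

move_arm(
  gripper=[0.5, 0.5, 0.5, 0.5, 0.5],
  xyz=[
    [3.7, -0.7, 0.5],
    [7.4, -1.4, 1],
    [11.1, -2.1, 1.5],
    [14.8, -2.8, 2],
    [18.5, -3.5, 2.5],
  ],
  twist=[-0.08, -0.16, -0.24, -0.32, -0.4],
)

```text
t: 1.43
eef_pos: [0.4501, -0.3356, 0.2791]
tool_rot: [0.0, 0.844, 0.536, 0.0]
contact_force: [0.2, 0.3, -0.2]
gripper_width: 0.498
```

```bash
python3 -c "
from go import *
shift([.566,-.1825,.20],-.106)"
```

```text
t 1.43 pos [ 0.4501 -0.3356  0.2791] tool-y heading -0.4393 zdir [ 0.001 -0.001 -1.   ] F [ 0.22  0.28 -0.2 ] g 0.498
shift cm [18.79  3.98  7.91] twist -0.333
```

move_arm(
  gripper=[0.5, 0.5, 0.5, 0.5, 0.5],
  xyz=[
    [3.7, 0.8, 1.2],
    [7.4, 1.6, 2.4],
    [11.1, 2.4, 3.6],
    [14.9, 3.2, 4.8],
    [18.8, 4, 6],
  ],
  twist=[-0.07, -0.14, -0.21, -0.28, -0.333],
)

```text
t: 1.85
eef_pos: [0.5668, -0.1833, 0.2186]
tool_rot: [0.0, 0.744, 0.668, 0.0]
contact_force: [0.5, -0.6, -0.1]
gripper_width: 0.499
```

```bash
python3 - <<'E'
from go import *
shift([.566,-.1825,.101],-.106)
for n in ("scene","top"):
    c=read_camera(n); cv2.imwrite(f"pics/{n}1.png",c["pixels"][:,:,::-1])
    for q in ["keys_handle","keys_button"]:
        for d in spot_point(q,n)[:2]: print(n,q,np.round(d["centre"],4),round(d["p"],2))
E
```

```text
t 1.85 pos [ 0.5668 -0.1833  0.2186] tool-y heading -0.1074 zdir [ 0.001 -0.001 -1.   ] F [ 0.47 -0.56 -0.11] g 0.499
shift cm [ 0.08 -0.1  11.76] twist -0.001
scene keys_handle [ 0.5677 -0.1826  0.0428] 0.97
scene keys_button [ 0.6283 -0.1008  0.0699] 0.71
top keys_handle [ 0.5623 -0.18    0.0431] 0.86
top keys_button [ 0.628  -0.0969  0.0695] 0.58
```

View pics/scene1.png

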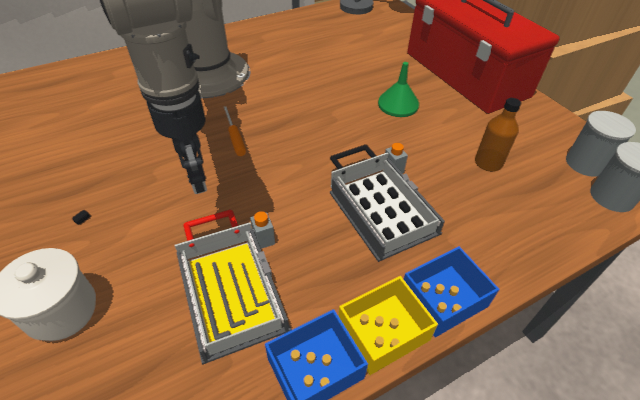

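The gripper hangs at (195,190), above and in front of the red handle, and the estimates agree to within a few mm. Now I'll go down.

move_arm(
  gripper=[0.5, 0.5, 0.5, 0.5, 0.5],
  xyz=[
    [0.1, -0.1, 2.5],
    [0.1, -0.1, 5],
    [0.1, -0.1, 7.5],
    [0.1, -0.1, 10],
    [0.1, -0.1, 11.7],
  ],
  twist=[0, 0, 0, 0, 0],
)

```text
t: 2.57
eef_pos: [0.5634, -0.1856, 0.1003]
tool_rot: [-0.0, 0.746, 0.666, -0.001]
contact_force: [-0.2, -0.0, 0.1]
gripper_width: 0.496
```

```bash
python3 - <<'E'
from go import *
shift([.566,-.1825,.101],-.106)
for n in ("scene","top"):
    c=read_camera(n); x0,y0=(110,120) if n=="scene" else (340,140)
    cv2.imwrite(f"pics/{n}2.png",cv2.resize(c["pixels"][y0:y0+150,x0:x0+200,::-1],None,fx=4,fy=4,interpolation=2))
E
```

```text
t 2.57 pos [ 0.5634 -0.1856  0.1003] tool-y heading -0.1137 zdir [-0.002 -0.001 -1.   ] F [-0.17 -0.    0.06] g 0.496
shift cm [ 0.34  0.22 -0.07] twist -0.008
```

View pics/scene2.png

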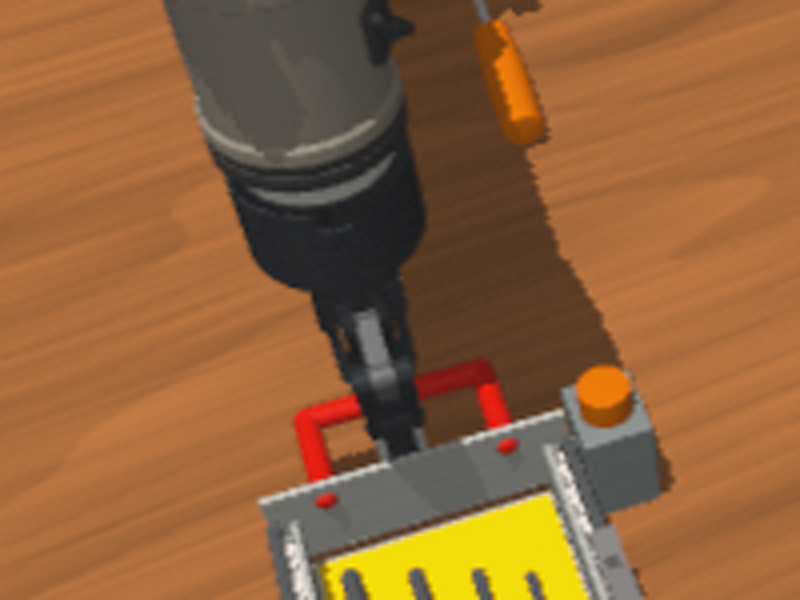

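The inner finger sits between the bar (360,400 in the crop) and the panel, and nothing is touching. Close on the bar.

move_arm(
  gripper=[0, 0, 0, 0, 0],
  xyz=[
    [0.2, 0.2, 0],
    [0.2, 0.2, 0],
    [0.2, 0.2, 0],
    [0.2, 0.2, 0],
    [0.2, 0.2, 0],
  ],
  twist=[0, 0, 0, 0, 0],
  squeeze=40,
)

```text
t: 3.08
eef_pos: [0.5666, -0.1819, 0.1036]
tool_rot: [0.0, 0.745, 0.667, -0.001]
contact_force: [-4.6, 1.2, 4.4]
gripper_width: 0.122
```

```bash
python3 - <<'E'
from go import *
o=get_obs(); p=o["eef_pos"]; e=np.array([np.cos(.106),-np.sin(.106),0])
shift(p-.118*e,-.106)
E
```

```text
t 3.08 pos [ 0.5666 -0.1819  0.1036] tool-y heading -0.1107 zdir [-0.001 -0.001 -1.   ] F [-4.6   1.17  4.4 ] g 0.122
shift cm [-6.00e-02 -1.18e+01  1.00e-02] twist -0.005
```

move_arm(
  gripper=[0, 0, 0, 0, 0],
  xyz=[
    [0, -0.6, 0],
    [0, -1.2, 0],
    [0, -1.8, 0],
    [0, -2.4, 0],
    [0, -3, 0],
  ],
  twist=[0, 0, 0, 0, 0],
  squeeze=50,
)

```text
t: 3.5
eef_pos: [0.5395, -0.179, 0.1036]
tool_rot: [0.003, 0.745, 0.667, 0.002]
contact_force: [5.6, -2.0, -2.6]
gripper_width: 0.123
```

```bash
python3 - <<'E'
from go import *
e=np.array([np.cos(.106),-np.sin(.106),0])
shift(np.array([.5666,-.1819,.1036])-.118*e,-.106)
c=read_camera("scene");cv2.imwrite("pics/scene3.png",cv2.resize(c["pixels"][100:300,110:360,::-1],None,fx=3,fy=3))
E
```

```text
t 3.5 pos [ 0.5395 -0.179   0.1036] tool-y heading -0.1104 zdir [ 0.007 -0.001 -1.   ] F [ 5.63 -1.98 -2.62] g 0.123
shift cm [-0.05 -9.07 -0.06] twist -0.004
```

View pics/scene3.png

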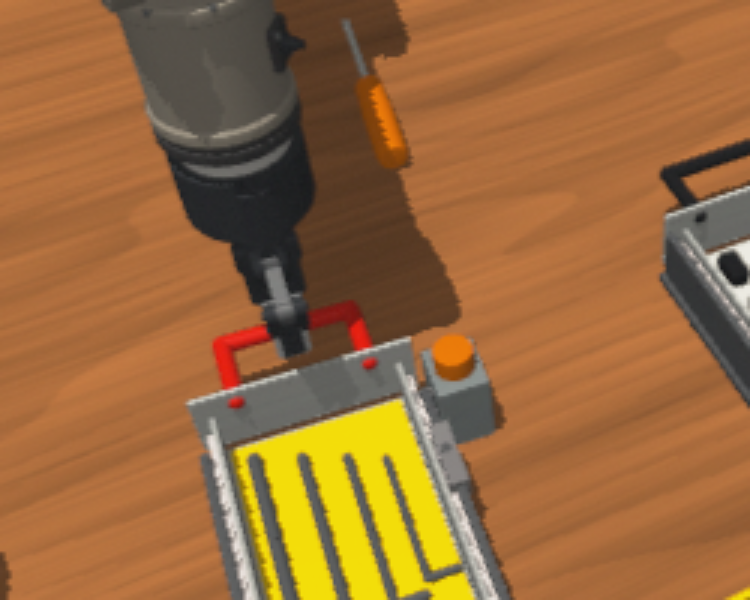

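The tray follows the hand: the handle and panel have moved out past the button. Keep pulling.

move_arm(
  gripper=[0, 0, 0, 0, 0],
  xyz=[
    [0, -0.6, 0],
    [0, -1.2, 0],
    [0, -1.8, 0],
    [0, -2.4, 0],
    [0, -3, 0],
  ],
  twist=[0, 0, 0, 0, 0],
)

```text
t: 3.97
eef_pos: [0.5101, -0.1757, 0.1036]
tool_rot: [0.003, 0.745, 0.667, 0.002]
contact_force: [5.4, -2.2, -1.4]
gripper_width: 0.123
```

move_arm(
  gripper=[0, 0, 0, 0, 0],
  xyz=[
    [0, -0.6, 0],
    [0, -1.2, 0],
    [0, -1.8, 0],
    [0, -2.4, 0],
    [0, -3, 0],
  ],
  twist=[0, 0, 0, 0, 0],
)

```text
t: 4.38
eef_pos: [0.4824, -0.1727, 0.1037]
tool_rot: [0.004, 0.745, 0.667, 0.004]
contact_force: [8.6, -2.9, -5.6]
gripper_width: 0.114
```

```bash
python3 - <<'E'
from go import *
e=np.array([np.cos(.106),-np.sin(.106),0])
shift(np.array([.5666,-.1819,.1036])-.118*e,-.106)
E
```

```text
t 4.38 pos [ 0.4824 -0.1727  0.1037] tool-y heading -0.1101 zdir [ 0.012 -0.002 -1.   ] F [ 8.56 -2.9  -5.56] g 0.114
shift cm [-0.04 -3.32 -0.03] twist -0.004
```

move_arm(
  gripper=[0, 0, 0, 0, 0],
  xyz=[
    [0, -0.6, 0],
    [0, -1.2, 0],
    [0, -1.8, 0],
    [0, -2.4, 0],
    [0, -2.8, 0],
  ],
  twist=[0, 0, 0, 0, 0],
)

```text
t: 4.8
eef_pos: [0.4526, -0.1694, 0.1036]
tool_rot: [0.003, 0.745, 0.667, 0.002]
contact_force: [6.0, -2.7, -1.2]
gripper_width: 0.12
```

```bash
python3 - <<'E'
from go import *
e=np.array([np.cos(.106),-np.sin(.106),0])
shift(np.array([.5666,-.1819,.1036])-.118*e,-.106)
for n in ("scene","top"):
    c=read_camera(n)
    for d in spot_point("keys_handle",n)[:2]: print(n,np.round(d["centre"],4),round(d["p"],2))
    x0,y0=(110,100) if n=="scene" else (340,100)
    cv2.imwrite(f"pics/{n}4.png",cv2.resize(c["pixels"][y0:y0+200,x0:x0+250,::-1],None,fx=3,fy=3))
E
```

```text
t 4.8 pos [ 0.4526 -0.1694  0.1036] tool-y heading -0.1103 zdir [ 0.007 -0.002 -1.   ] F [ 6.04 -2.72 -1.16] g 0.12
shift cm [-0.04 -0.33 -0.  ] twist -0.004
scene [ 0.4565 -0.1676  0.0441] 0.78
top [ 0.4475 -0.1689  0.0479] 0.97
```

View pics/scene4.png

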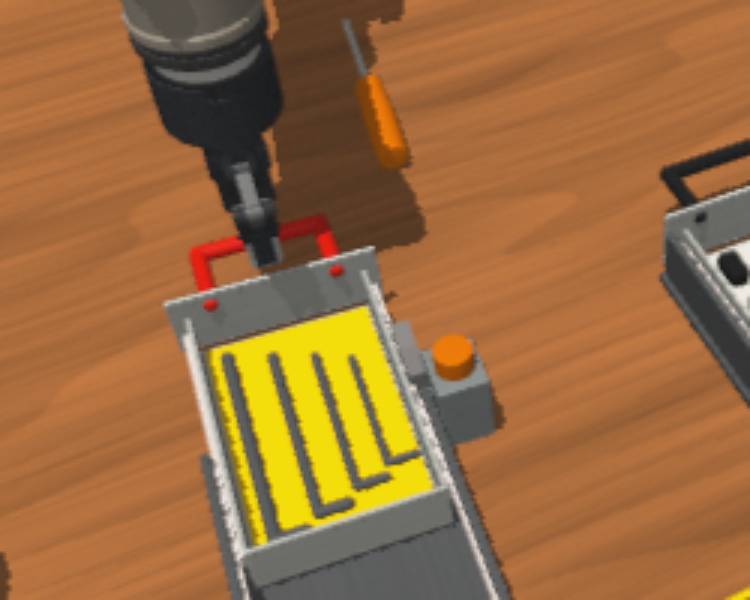

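The handle has come out about 115 mm; another 4 mm and a pause should make the lock sure.

move_arm(
  gripper=[0, 0, 0],
  xyz=[
    [0, -0.2, 0],
    [0, -0.4, 0],
    [0, -0.4, 0],
  ],
  twist=[0, 0, 0],
)

```text
t: 5.25
eef_pos: [0.4484, -0.1689, 0.1035]
tool_rot: [0.002, 0.745, 0.667, 0.001]
contact_force: [3.9, -2.6, 7.0]
gripper_width: 0.117
```

move_arm(
  gripper=[0.2, 0.35, 0.5, 0.5, 0.5],
  xyz=[
    [0, 0.3, 0],
    [0, 0.5, 0],
    [0, 0.7, 0],
    [0, 0.7, 0],
    [0, 0.7, 0],
  ],
  twist=[0, 0, 0, 0, 0],
)

```text
t: 5.67
eef_pos: [0.4522, -0.1685, 0.1015]
tool_rot: [-0.001, 0.745, 0.667, -0.001]
contact_force: [-0.5, -0.4, -0.4]
gripper_width: 0.502
```

```bash
python3 - <<'E'
from go import *
shift([.456,-.17,.2],-.106)
for n in ("scene","top"):
    c=read_camera(n)
    for d in spot_point("keys_handle",n)[:2]: print(n,np.round(d["centre"],4),round(d["p"],2))
    x0,y0=(110,100) if n=="scene" else (340,100)
    cv2.imwrite(f"pics/{n}5.png",cv2.resize(c["pixels"][y0:y0+200,x0:x0+250,::-1],None,fx=3,fy=3))
E
```

```text
t 5.67 pos [ 0.4522 -0.1685  0.1015] tool-y heading -0.1098 zdir [-0.002  0.001 -1.   ] F [-0.52 -0.38 -0.42] g 0.502
shift cm [-0.1   0.38 -9.86] twist -0.004
scene [ 0.4593 -0.1696  0.0411] 0.92
top [ 0.453  -0.1689  0.0449] 0.97
```

View pics/scene5.png

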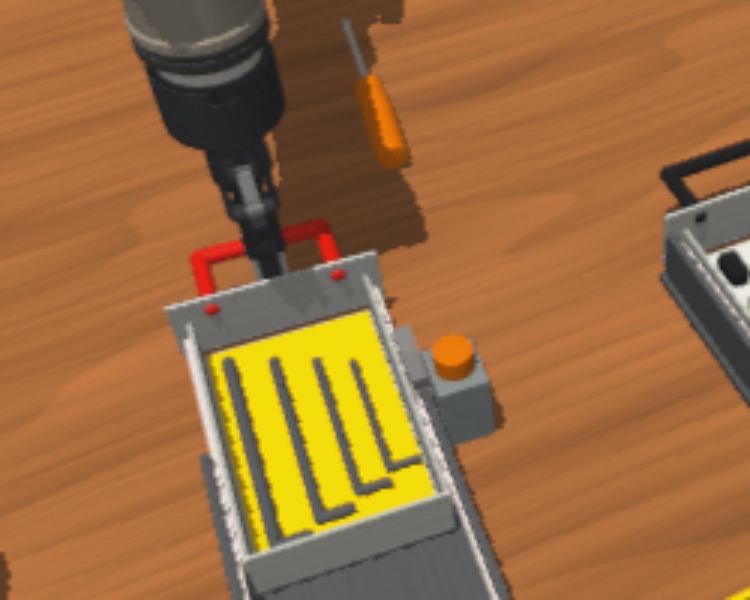

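The tray stands at about 110 mm with the fingers clear of the bar. I'll go straight up and then check that it holds.

move_arm(
  gripper=[0.5, 0.5, 0.5, 0.5, 0.5],
  xyz=[
    [0, 0, -1.5],
    [0, 0, -3.5],
    [0, 0, -6.5],
    [0, 0, -9.5],
    [0, 0, -11],
  ],
  twist=[0, 0, 0, 0, 0],
)

```text
t: 6.28
eef_pos: [0.4538, -0.1689, 0.2148]
tool_rot: [0.001, 0.745, 0.667, 0.001]
contact_force: [-0.4, -0.5, 0.7]
gripper_width: 0.502
```

move_arm(
  gripper=[0, 0, 0, 0],
  xyz=[
    [0, 0, 0],
    [0, 0, 0],
    [0, 0, 0],
    [0, 0, 0],
  ],
  twist=[0, 0, 0, 0],
)

```text
t: 6.62
eef_pos: [0.4521, -0.1687, 0.2106]
tool_rot: [-0.001, 0.745, 0.667, -0.001]
contact_force: [-0.1, -0.8, -0.1]
gripper_width: -0.001
```

```bash
python3 - <<'E'
from go import *
shift([.627,-.0985,.21],-.106)
for n in ("scene","top"):
    c=read_camera(n)
    for q in ("keys_handle","keys_button"):
        for d in spot_point(q,n)[:2]: print(n,q,np.round(d["centre"],4),round(d["p"],2))
    x0,y0=(110,100) if n=="scene" else (340,100)
    cv2.imwrite(f"pics/{n}6.png",cv2.resize(c["pixels"][y0:y0+200,x0:x0+250,::-1],None,fx=3,fy=3))
    # orange button centroid
    p=c["pixels"];hsv=cv2.cvtColor(p,cv2.COLOR_RGB2HSV).astype(int)
    org=(hsv[...,0]>=6)&(hsv[...,0]<=16)&(hsv[...,1]>200)&(hsv[...,2]>(200 if n=="scene" else 150))
    a,b,w,h=(245,200,35,35) if n=="scene" else (375,188,28,28)
    v,u=np.nonzero(org[b:b+h,a:a+w]); uv=np.array([(u.min()+u.max())/2+a,(v.min()+v.max())/2+b])
    print(n,len(u),uv,(u.mean()+a,v.mean()+b),plane(c,uv,.072),plane(c,[u.mean()+a,v.mean()+b],.072), u.min()+a,u.max()+a,v.min()+b,v.max()+b, proj(c,[[.627,-.0985,.072]]))
E
```

```text
t 6.62 pos [ 0.4521 -0.1687  0.2106] tool-y heading -0.11 zdir [-0.002  0.001 -1.   ] F [-0.14 -0.81 -0.1 ] g -0.001
shift cm [ 8.9  16.62  0.02] twist -0.004
scene keys_handle [ 0.4572 -0.1683  0.0434] 0.71
scene keys_button [ 0.6267 -0.0996  0.069 ] 0.57
scene 107 [260. 216.] (np.float64(260.14953271028037), np.float64(216.22429906542055)) [[ 0.62755735 -0.10064802  0.072     ]] [[ 0.62818507 -0.10061986  0.072     ]] 254 266 211 221 [[260.95074716 215.37751151]]
top keys_handle [ 0.4538 -0.1714  0.0457] 0.86
top keys_button [ 0.6277 -0.0967  0.0689] 0.63
top 95 [389. 201.] (np.float64(388.90526315789475), np.float64(201.1263157894737)) [[ 0.62590671 -0.09889254  0.072     ]] [[ 0.62564518 -0.09870345  0.072     ]] 384 394 196 206 [[388.80868279 200.45761197]]
```

View pics/scene6.png

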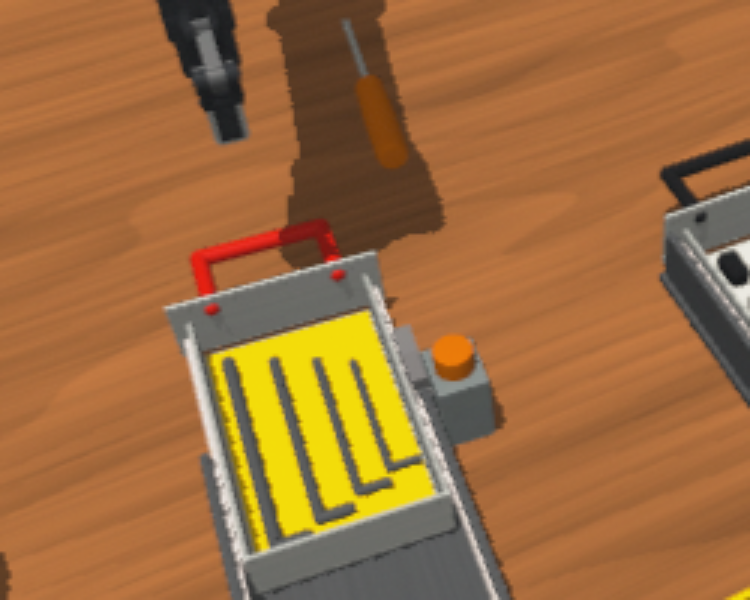

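The tray is locked and untouched, with the handle at (265,245) in the crop. Both views put the button at (0.627, -0.099). Move over it with the fingers shut.

move_arm(
  gripper=[0, 0, 0, 0, 0],
  xyz=[
    [1.8, 3.3, 0],
    [3.6, 6.6, 0],
    [5.3, 10, 0],
    [7.1, 13.3, 0],
    [8.9, 16.6, 0],
  ],
  twist=[0, 0, 0, 0, 0],
)

```text
t: 7.33
eef_pos: [0.6292, -0.098, 0.2116]
tool_rot: [-0.0, 0.745, 0.667, -0.0]
contact_force: [0.2, 0.0, 0.3]
gripper_width: -0.006
```

move_arm(
  gripper=[0, 0, 0],
  xyz=[
    [0, 0, 2],
    [0, 0, 4],
    [0, 0, 4],
  ],
  twist=[0, 0, 0],
)

```text
t: 7.58
eef_pos: [0.6258, -0.098, 0.1676]
tool_rot: [-0.003, 0.745, 0.668, -0.002]
contact_force: [-1.5, -0.8, -0.5]
gripper_width: 0.003
```

```bash
python3 - <<'E'
from go import *
shift([.627,-.099,.145],-.106)
for n in ("scene","top"):
    c=read_camera(n)
    x0,y0=(160,120) if n=="scene" else (340,100)
    cv2.imwrite(f"pics/{n}7.png",cv2.resize(c["pixels"][y0:y0+150,x0:x0+190,::-1],None,fx=4,fy=4))
E
```

```text
t 7.58 pos [ 0.6258 -0.098   0.1676] tool-y heading -0.1089 zdir [-0.007  0.001 -1.   ] F [-1.54 -0.76 -0.5 ] g 0.003
shift cm [-0.09  0.14  2.26] twist -0.003
```

View pics/scene7.png

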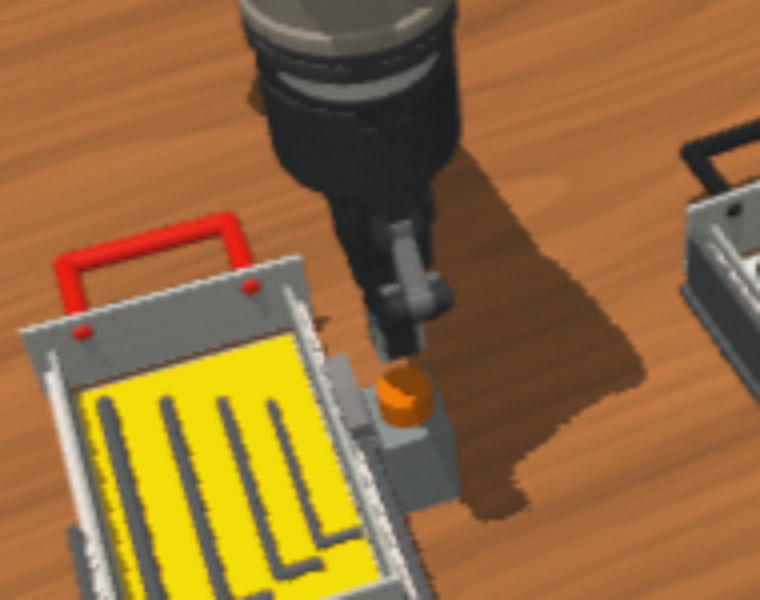

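The fingertips (400,350 in the crop) are about 2 cm above the button and in line with it. Press down in small steps.

move_arm(
  gripper=[0, 0, 0, 0, 0],
  xyz=[
    [0, 0.1, 1.2],
    [0, 0.1, 2.2],
    [0, 0.1, 2.7],
    [0, 0.1, 3.2],
    [0, 0.1, 3.4],
  ],
  twist=[0, 0, 0, 0, 0],
)

```text
t: 8.1
eef_pos: [0.6284, -0.0991, 0.1375]
tool_rot: [-0.0, 0.745, 0.667, -0.0]
contact_force: [-1.3, -1.1, 2.9]
gripper_width: -0.002
```

```bash
python3 - <<'E'
from go import *
shift([.627,-.099,.135],-.106)
for n in ("scene",):
    c=read_camera(n)
    x0,y0=(160,120) if n=="scene" else (340,100)
    cv2.imwrite(f"pics/{n}8.png",cv2.resize(c["pixels"][y0:y0+150,x0:x0+190,::-1],None,fx=4,fy=4))
E
```

```text
t 8.1 pos [ 0.6284 -0.0991  0.1375] tool-y heading -0.1104 zdir [-0.001 -0.    -1.   ] F [-1.31 -1.12  2.87] g -0.002
shift cm [-0.   -0.14  0.25] twist -0.004
```

View pics/scene8.png

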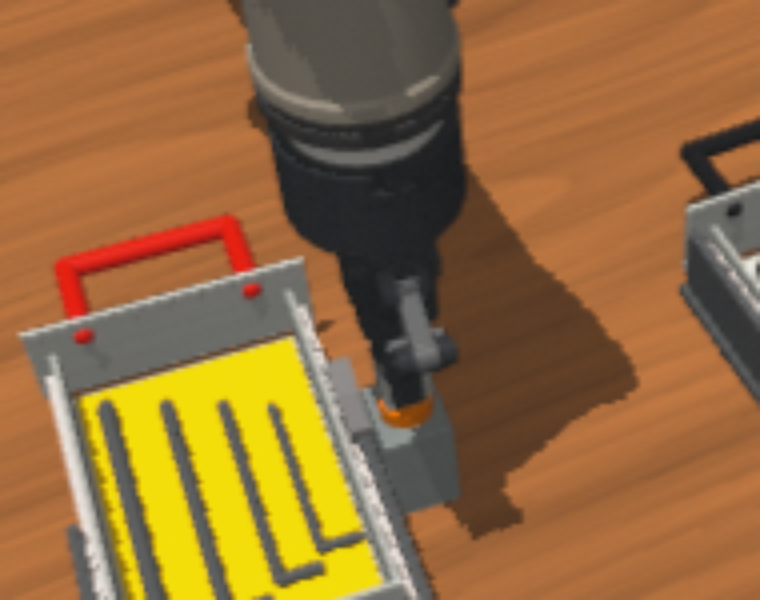

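The button is going down, and the panel corner has perhaps just started to move. Press 4 mm more and hold.

move_arm(
  gripper=[0, 0, 0, 0],
  xyz=[
    [0, 0, 0.2],
    [0, 0, 0.4],
    [0, 0, 0.4],
    [0, 0, 0.4],
  ],
  twist=[0, 0, 0, 0],
)

```text
t: 8.48
eef_pos: [0.6287, -0.0988, 0.1343]
tool_rot: [0.0, 0.745, 0.667, -0.0]
contact_force: [-2.1, -1.1, 5.2]
gripper_width: 0.001
```

```bash
python3 - <<'E'
from go import *
shift([.627,-.099,.135],-.106)
for n in ("scene",):
    c=read_camera(n)
    x0,y0=(160,120) if n=="scene" else (340,100)
    cv2.imwrite(f"pics/{n}9.png",cv2.resize(c["pixels"][y0:y0+150,x0:x0+190,::-1],None,fx=4,fy=4))
E
```

```text
t 8.48 pos [ 0.6287 -0.0988  0.1343] tool-y heading -0.1102 zdir [-0. -0. -1.] F [-2.1  -1.1   5.22] g 0.001
shift cm [-0.03 -0.17 -0.07] twist -0.004
```

View pics/scene9.png

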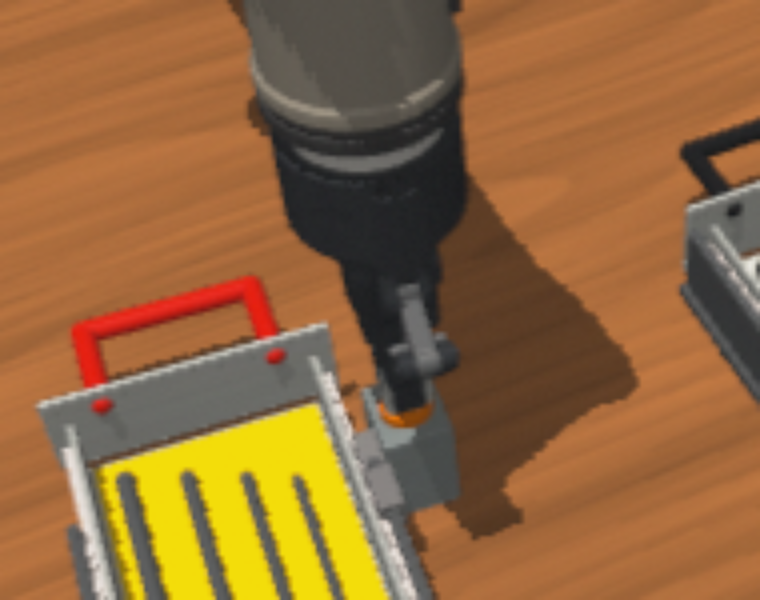

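It has let go and is running home. Lift the hand away and wait.

move_arm(
  gripper=[0, 0, 0, 0, 0],
  xyz=[
    [0, 0, 0],
    [0, 0, -1],
    [0, 0, -4],
    [0, 0, -7],
    [0, 0, -10],
  ],
  twist=[0, 0, 0, 0, 0],
)

```text
t: 8.95
eef_pos: [0.6286, -0.0984, 0.2353]
tool_rot: [-0.0, 0.745, 0.667, 0.0]
contact_force: [0.5, -0.3, 0.5]
gripper_width: -0.003
```

move_arm(
  gripper=[0, 0, 0, 0, 0],
  xyz=[
    [0, -2, 0],
    [0, -5, -1],
    [0, -8, -2],
    [0, -11, -3],
    [0, -14, -4],
  ],
  twist=[0, 0, 0, 0, 0],
)

```text
t: 9.37
eef_pos: [0.4883, -0.0829, 0.2746]
tool_rot: [0.0, 0.745, 0.667, 0.0]
contact_force: [0.0, 0.2, 0.5]
gripper_width: 0.001
```

move_arm(
  gripper=[0, 0, 0, 0, 0],
  xyz=[
    [0, 0, 0],
    [0, 0, 0],
    [0, 0, 0],
    [0, 0, 0],
    [0, 0, 0],
  ],
  twist=[0, 0, 0, 0, 0],
)

```text
t: 9.78
eef_pos: [0.4905, -0.0833, 0.2736]
tool_rot: [-0.0, 0.745, 0.667, 0.0]
contact_force: [-0.6, 0.7, 0.9]
gripper_width: -0.001
```

move_arm(
  gripper=[0, 0, 0, 0, 0],
  xyz=[
    [0, 0, 0],
    [0, 0, 0],
    [0, 0, 0],
    [0, 0, 0],
    [0, 0, 0],
  ],
  twist=[0, 0, 0, 0, 0],
)

```text
t: 10.2
eef_pos: [0.4896, -0.0833, 0.2738]
tool_rot: [-0.0, 0.745, 0.667, -0.0]
contact_force: [0.2, 1.1, 1.0]
gripper_width: -0.002
```

```bash
python3 - <<'E'
from go import *
shift([.627,-.099,.135],-.106)
for n in ("scene","top"):
    c=read_camera(n)
    for q in ("keys_handle","keys_button"):
        for d in spot_point(q,n)[:2]: print(n,q,np.round(d["centre"],4),round(d["p"],2))
    cv2.imwrite(f"pics/{n}10.png",c["pixels"][:,:,::-1])
    a=cv2.imread(f"pics/{n}0.png").astype(int); w=(slice(200,360),slice(175,290)) if n=="scene" else (slice(110,245),slice(375,475))
    w2=(slice(140,260),slice(325,445)) if n=="scene" else (slice(120,255),slice(205,310))
    b=c["pixels"][:,:,::-1].astype(int)
    for k in (w,w2): print(n,"diff px",(abs(a-b)[k].max(2)>40).sum())
E
python3 pose.py | grep -A2 red
```

```text
t 10.2 pos [ 0.4896 -0.0833  0.2738] tool-y heading -0.11 zdir [-0.  0. -1.] F [0.18 1.06 1.04] g -0.002
shift cm [-0.05 13.83 13.88] twist -0.004
scene keys_handle [ 0.5676 -0.1817  0.0421] 0.94
scene keys_button [ 0.6244 -0.1008  0.0692] 0.59
scene diff px 0
scene diff px 0
top keys_button [ 0.6339 -0.0962  0.0701] 0.59
top diff px 1682
top diff px 0
scene red 452 184 238 210 246 meanpx 208.641592920354 222.2433628318584 mean [ 0.5781 -0.1862  0.05  ]
  yaw -0.10596735660274428 bar y range -0.16939073458175635 -0.07639934285298135 a mid 0.5841479920112813 range 0.5775832749510309 0.5904285471713642
  mid [ 0.56787291 -0.18399029]
--
top red 77 408 453 209 225 meanpx 420.038961038961 216.75324675324674 mean [ 0.5982 -0.1657  0.05  ]
  yaw -1.6867363233106176 bar y range 0.5781146610056828 0.6111465927416052 a mid 0.15512373270276772 range 0.1510027992512598 0.15974336285292798
  mid [ 0.59723228 -0.14478452]
```

View pics/scene10.png

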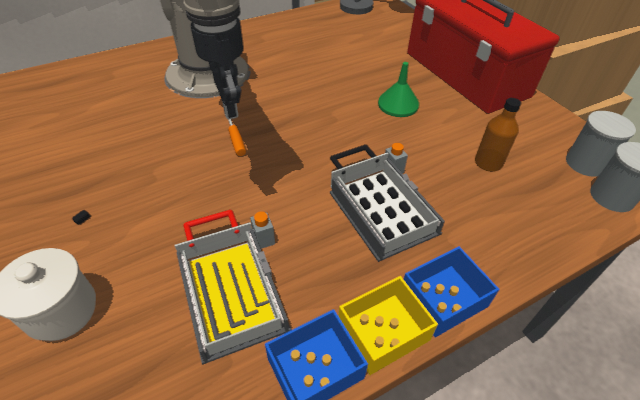

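The handle is back at (212,225) and the button at (262,218). In the scene view neither tray differs from the first picture by a single pixel, and the hand is clear. The top-view differences are the arm covering the tray.

```bash
python3 -c "
from station import *
print(hand_in())"
```

```text
the job is handed in; nothing more can be done
None
```

The hex-key tray was proved and the job is handed in. `hand_in()` gives no verdict, so the result below rests on my own checks.

- **Pull and lock:** I gripped the red handle and drew the tray straight out. The hand travelled about 119 mm. After I let go and lifted clear, it stood locked at about 110 mm, untouched, for about a second before I moved on.
- **Release:** I pressed its orange button straight down about 11 mm with the fingers shut. The picture showed the tray running home, and I lifted away at about 8.5 s.
- **Last checks at about 10 s of the 48 s allowed:** In the scene camera, both trays and the button matched the starting picture, with no pixel differing by more than the threshold. The handle measured within 0.1 mm of its starting position. The hand was about 14 cm above and 14 cm back from the button, with the force reading near its normal noise.
- **Not confirmed from above:** The arm covered the red handle in the top camera, so that view could not confirm the hex-key tray. It did show the other tray unchanged. Its button estimate was about 7 mm off, probably for the same reason, and I relied on the scene camera.

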